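# Feed the long ebony blank through the dust flap

## Task

Two dark wooden blanks lie in the two lanes of the feed board, each in front of its own hanging flap. With the fingertips, gently push the longer blank along its lane and through its flap until it lies wholly behind the flap, then draw the fingers back out so that the flap drops fully shut behind it. Only push: do not pinch, lift or tip the blank, and leave the shorter blank and the other things on the bench where they are.

Things in the scene. Friction and masses are not known exactly. Their poses are not given: they have to be found in the camera images.
- feeder: Fixed plywood feed board, sizes in mm: 330 long (x -150 to 180), 360 wide, 12 thick, with three upright posts. Origin: underside of the board, midway between its two lanes, in the vertical plane of the hanging flaps. x: feed direction, away from the robot (within 0.35 rad of straight ahead); y left; z up. Behind the posts an open-topped tray, end wall at x 172, 30 high.
- lane_left (a point): Point on the floor of the left lane right under its shut flap (feeder x 0, y +84, z 12). The straight lane runs along feeder x, 56 wide between rails 8 thick and 12 high that go from feeder x -145 to 165, straight on past the posts.
- lane_right (a point): The same point of the like right lane (feeder x 0, y -84, z 12).
- post_top (a point): Top of the middle post (feeder x 0, y 0, z 174). Three posts, 20 deep (x) and 12 wide, stand at feeder y -168, 0 and 168; the two openings between them are each 156 wide and open at the top: nothing crosses above.
- flap_left (a joint): Aluminium flap in the left opening, like a swing: panel 148 wide, 4 thick, its top a rolled 12 thick edge, on two thin arms that hang from pins in the posts at feeder x 0, z 162. Lower edge 26 above the lane floor, 124 below the pins; rolled edge 104 below them. 70 g. 0 rad = shut; opens only away from the robot (feeder +x), to 1.4. Opens with under 1 N; let go, falls shut in 1 s.
- flap_right (a joint): The same for the like flap over the right lane (feeder y -84). Both: the flap's edge rides on the passing blank some 40 mm beyond the post plane, so it drops off only once the rear end of the blank is farther in than that; it then leans on the fingers until they are drawn out.
- long_blank: The longer blank: loose dark wooden bar, 76 long (x), 40 wide (y), 32 high, about 110 g, lying along one of the lanes in front of the flap; which lane varies. Origin: centre of its underside; its x axis lies along the feed direction.
- short_blank: The shorter blank, of the same wood and section: 48 long, 40 wide, 32 high, in the other lane. To be left alone. Origin: centre of its underside.
- jar: Bystander: jar, radius 30, 75 high, left of the feed board. Origin at the centre of its foot.
- spool: Bystander: grey thread spool, radius 26, 55 high, left of the feed board. Origin at the centre of its foot.
- thumb_plane: Bystander: small brass plane, 62 x 24, about 30 high, right of the feed board. Origin at the centre of its underside.
- glue: Bystander: glue bottle, radius 20, 100 high, right of the feed board. Origin at the centre of its foot.
- hammer: Bystander: hammer lying on the right part of the bench.
- screwdriver: Bystander: screwdriver lying on the left part of the bench.
- brush: Bystander: brush lying on the left part of the bench.
Not all that is in view belongs to the job. What is shaped like the long_blank but purple is not meant.

How it is judged:
On the way, in this order (a step that is already met when the one before it is completed fails the run):
1. the flap in front of the longer blank is pushed open (((value of joint flap_left above 0.12 rad and y of long_blank in the frame of feeder between 0.072 and 0.096 m) or (value of joint flap_right above 0.12 rad and y of long_blank in the frame of feeder between -0.096 and -0.072 m))).
2. the longer blank lies wholly behind its flap (x of long_blank in the frame of feeder above 0.041 m), for 0.1 s.
At the end, for the whole second after the job is handed in: The longer blank lies flat and at rest on the floor of its lane, its rear end at least 3 mm beyond the plane of the flap, and both flaps hang shut (within 0.06 rad) (x of long_blank in the frame of feeder above 0.041 m and (y of long_blank in the frame of feeder between 0.072 and 0.096 m or y of long_blank in the frame of feeder between -0.096 and -0.072 m) and z of long_blank in the frame of feeder below 0.018 m and angle between long_blank's own z axis and vertical below 0.1 rad and value of joint each of flap_left, flap_right below 0.06 rad and linear speed of long_blank below 0.02 m/s); the robot touches nothing.
It fails at once if the longer blank is lifted (more than 12 mm) or tipped (z of long_blank in the frame of feeder above 0.024 m or angle between long_blank's own z axis and vertical above 0.35 rad).
It fails at once if the longer blank is squeezed or rammed (over 25 N) (contact force between the fingers and long_blank above 25 N).
It fails at once if the shorter blank is moved (more than 15 mm) (distance of short_blank from where it was at the start of the episode above 0.015 m).
It fails at once if another thing on the bench is moved (more than 20 mm) (distance of any of jar, spool, thumb_plane, glue, hammer, screwdriver, brush from where it was at the start of the episode above 0.02 m).
It also fails if it takes over 48 s, if anything falls off the work surface, if the arm or the gripper's body presses on something with over 40 N, if the wrist force passes 120 N, or if a joint passes its speed limit or range.

## Robot

A 7-joint arm with a two-finger parallel gripper is mounted at the origin on the work surface. World frame = base frame: x ahead of the robot, y to its left, z up, the work surface at z = 0. Lengths are in m, angles in rad, forces in N, time in s.
With the tool pointing down it reaches from about 0.425 to 1.025 m from the base axis. Payload 9.4 kg.
Tool frame: the origin (TCP) lies midway between the tips of the shut fingers; the grasp point (between the pads) lies 19 mm behind it; z points along the fingers, y is the line along which they close (so a half turn about z gives the same grasp; the last joint's range is limited). The gripper opens to 85 mm and grips with 20 to 120 N. Pads are 22 mm wide; open, the fingers measure 114 mm over their backs; the gripper's body (76 mm by 85 mm) begins 54 mm behind the grasp point. The pads swing forward as they close: fully open they stand 13 mm farther back than shut.
Start: joints at [-1.34, 0.599, -0.003, 1.599, 0.002, 0.943, -0.08], TCP at [0.22, 0.691, 0.231] pointing down, gripper open.
Joint ranges: [-2.57, 2.57], [-0.35, 1.97], [-1.29, 1.29], [0.11, 2.56], [-1.05, 4.19], [0.11, 1.86], [-2.63, 2.63]. Speed limits (rad/s): [2.22, 2.22, 3.01, 3.01, 3.14, 3.14, 3.14].

## Interface

Orientations are given as a unit quaternion [w, x, y, z].
In Python, from cell import arm, cams gives the robot as it stands.
- The arm moves only by the shell command python3 -m creep FILE, which reads ROWS from the file FILE. ROWS is one flat JSON list of numbers that holds 1 to 5 rows one after another, with no inner brackets; each row has 5 numbers: dx, dy, dz in m, then a turn about the tool's z in rad, then the finger opening in m; each row is the pose to reach, as a shift and turn from the pose commanded when the command began, along the tool's axes at that moment; what a row does not reach only later rows make up. A row lasts 1/10 s, in which the tool goes at most 0.05 m and 0.15 rad, less where a joint would pass 70% of its speed; a pose out of reach is approached as far as the arm can. The fingers move at their own pace and stop on an object; the grip force is fixed at half the most. Time passes only in rows, so rows that do not move let the fingers close. It prints the time, the measured TCP pose, the force, the opening and the grip force at its end. Input that does not fit is refused with a message, and nothing moves.
- arm.get_state(): the state, without advancing time (a new reading comes with each control period).
- cams.camera(name): name is "side" or "top"; returns a dict with "img" (420x560x3 uint8, red, green, blue), "z_map" (420x560 float32, m along the optical axis (not along the pixel's ray), 0 where there is no reading), "camera_matrix" (3x3 intrinsics, pixels), "cam_to_world" (4x4, takes a point from camera to world coordinates). Camera axes: x right, y up, looking along -z (the intrinsics and any distortion apply to the point x, -y, -z); pixel columns grow to the right and rows downward; lengths in m; the calibration is good to about 2 mm. A picture is of the moment at which its call begins.
- arm.sign_off(): hands the job in; it is judged then, once.
The state is a dict: "t": time; "q": joint angles; "qvel": joint speeds; "tau": joint torques, N m; "tcp_pos": TCP position; "orientation": TCP orientation; "contact_force": force on the tool from outside, world axes, zero at the start; "ft_torque": the same for the moment, N m; "grip_width": finger opening in m; "grasp_force": force on a finger pad.
Only numpy, scipy, OpenCV 4.12 (cv2) and the standard library are available. Lean on these libraries where they do the work, as an engineer would, in place of code of your own. Each camera call takes 0.05 s, during which the arm holds its last target. There are 200 camera calls.

## Working session

There is one attempt and no reset: what is moved stays moved. The work goes in short steps, Python scripts to look and compute and a shell command to move; the robot and the scene stay as the last step left them, time stands still between calls to the robot, and variables do not carry over. Pictures are saved under pics/ and viewed, at most 10 in all, crops included, and the job is handed in when it is done.

```bash
mkdir -p pics; cat > h.py <<'E'
import numpy as np, cv2
from cell import arm, cams
def get(n):
    c=cams.camera(n); return c
def pts(c):
    z=c["z_map"]; K=c["camera_matrix"]; v,u=np.mgrid[:z.shape[0],:z.shape[1]]
    P=np.stack([(u-K[0,2])/K[0,0]*z,-(v-K[1,2])/K[1,1]*z,-z,np.ones_like(z)],-1)
    W=(P@np.array(c["cam_to_world"]).T)[...,:3]; W[z==0]=np.nan; return W
E
python3 - <<'E'
from h import *
for n in("top","side"):
    c=get(n); cv2.imwrite(f"pics/{n}0.png",cv2.resize(c["img"][...,::-1],(784,588),interpolation=cv2.INTER_CUBIC)); np.save(n+"W.npy",pts(c)); np.save(n+"I.npy",c["img"])
    print(n,c["camera_matrix"],c["cam_to_world"])
s=arm.get_state();print(s)
E
```

```text
top [[447.56105981   0.         280.83157445]
 [  0.         447.56105981 208.35421704]
 [  0.           0.           1.        ]] [[ 1.77179253e-02  9.91187265e-01 -1.31277875e-01  4.03460378e-01]
 [-9.99842915e-01  1.75028072e-02 -2.79241621e-03 -8.27455932e-03]
 [-4.70076062e-04  1.31306729e-01  9.91341678e-01  1.42140880e+00]
 [ 0.00000000e+00  0.00000000e+00  0.00000000e+00  1.00000000e+00]]
side [[401.76432334   0.         274.87032812]
 [  0.         401.76432334 207.31160263]
 [  0.           0.           1.        ]] [[ 0.89642588  0.3387472  -0.28578135  0.21096276]
 [-0.44299953  0.70395173 -0.55516068 -0.68882336]
 [ 0.01311715  0.62426141  0.78110539  1.04411452]
 [ 0.          0.          0.          1.        ]]
{'t': 0.1, 'q': array([-1.3396877 ,  0.60007517, -0.00254079,  1.6000398 ,  0.00177222,
        0.94293281, -0.0798183 ]), 'qvel': array([ 0.00057169, -0.0029312 ,  0.00095883, -0.00084595,  0.00122731,
        0.00070332,  0.00019801]), 'tau': array([ 5.28459219e-03, -7.77995610e+01,  1.56997450e+00, -2.58623546e+01,
        1.26602378e-02,  5.47660064e-03,  3.30361377e-05]), 'tcp_pos': array([0.21953141, 0.69051473, 0.23048525]), 'orientation': array([-5.47977097e-05,  1.53286684e-01,  9.88181494e-01, -7.24364219e-04]), 'contact_force': array([ 0.18434469, -0.71453755, -0.50867425]), 'ft_torque': array([-0.02595013, -0.01677361,  0.0116869 ]), 'grasp_force': 0.0, 'grip_width': 0.08490898612466143}
```

View pics/top0.png

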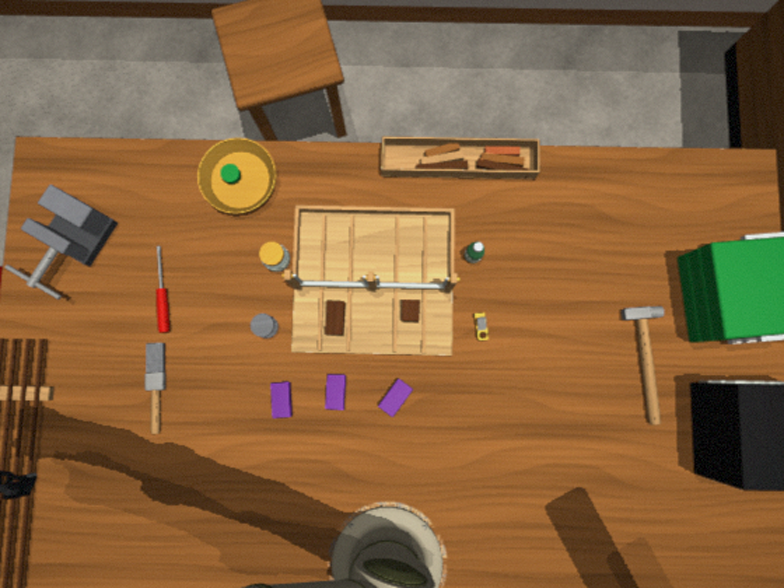

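View pics/side0.png

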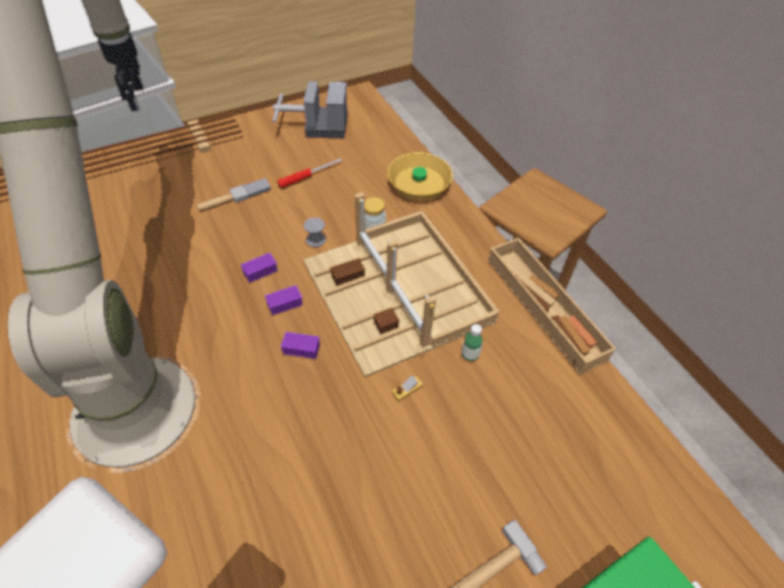

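The dark blanks lie at top (335,318), the longer one in the left lane, and at (410,311), the shorter one in the right lane. The purple bars at (281,399), (336,391) and (395,396) are decoys and not on the board. Next I measure the feeder frame and the blanks, and confirm the choice in a crop.

```bash
python3 - <<'E'
from h import *
I=np.load("topI.npy");W=np.load("topW.npy")
cv2.imwrite("pics/crop.png",cv2.resize(I[135:265,195:340,::-1],None,fx=4.5,fy=4.5,interpolation=cv2.INTER_CUBIC))
g=I.astype(int).sum(2)
m=np.zeros(g.shape,np.uint8); m[205:250,220:310]=(g[205:250,220:310]<190)
n,l,st,ce=cv2.connectedComponentsWithStats(m)
for i in range(1,n):
    if st[i,4]<40: continue
    P=W[l==i]; z=np.nanmedian(P[:,2]); P=P[P[:,2]>z-.006]
    print(st[i],ce[i],"z",z,cv2.minAreaRect((P[:,:2]*1000).astype(np.float32)),P[:,:2].mean(0))
# board: 
m=(W[...,2]>.006)&(W[...,2]<.04); m[:140]=0;m[260:]=0;m[:,:195]=0;m[:,335:]=0
n,l,st,ce=cv2.connectedComponentsWithStats(m.astype(np.uint8))
i=1+np.argmax(st[1:,4]);P=W[l==i]; print(np.nanmedian(P[:,2]),cv2.minAreaRect((P[:,:2]*1000).astype(np.float32)), cv2.boxPoints(cv2.minAreaRect((P[:,:2]*1000).astype(np.float32))))
# posts
m=(W[...,2]>.165)&(W[...,2]<.19); m[:140]=0;m[260:]=0;m[:,:195]=0;m[:,335:]=0
n,l,st,ce=cv2.connectedComponentsWithStats(m.astype(np.uint8))
for i in range(1,n): print(st[i],np.median(W[l==i],0))
for u,v in [(250,240),(215,235),(290,235)]: print(W[v,u])
E
```

```text
[233 216   9  23 106] [236.55660377 225.89622642] z 0.043567579899348674 ((525.921630859375, 129.95443725585938), (22.16944694519043, 68.68328857421875), 88.78794860839844) [0.52851915 0.13149325]
0.012732069996899131 ((696.5620727539062, 43.98237609863281), (358.9546813964844, 168.45938110351562), 89.98252868652344) [[ 612.27765 -135.46927]
 [ 780.737   -135.52063]
 [ 780.8465   223.43402]
 [ 612.38715  223.48538]]
[201 193  10   7  43] [0.60053467 0.2096745  0.17244007]
[259 194  11   8  54] [0.59931961 0.04331786 0.17239375]
[318 195  10   8  45] [ 0.59816368 -0.12356031  0.1712515 ]
[0.48770624 0.09066293 0.01585128]
[0.50165494 0.2014989  0.01308349]
[ 0.50575223 -0.03465625  0.01418249]
```

View pics/crop.png

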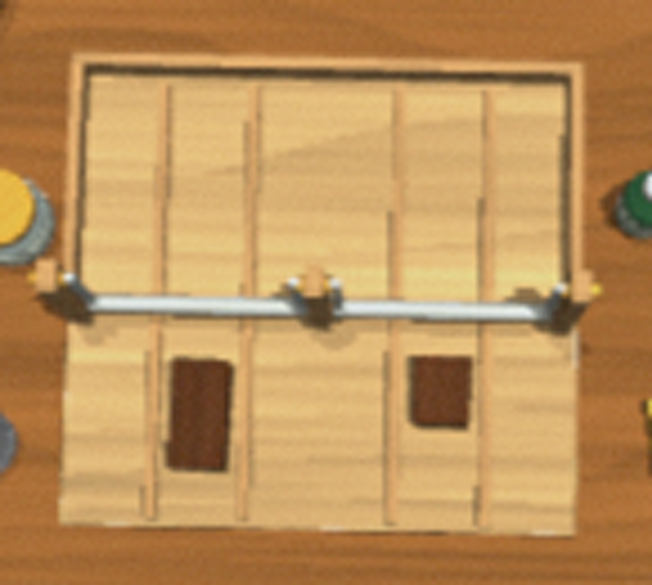

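The crop shows the left-lane blank (173–232, 358–470) is clearly longer than the right-lane one (412–470, 357–427), so the left one is meant. The posts give feeder origin ≈ (0.599, 0.043) and yaw ≈ 0, which agrees with the 0.174 m post height and 0.334 m spacing. Next I compute the blank's edges and the tool shift.

```bash
python3 - <<'E'
from h import *
from scipy.spatial.transform import Rotation as R
c=get("top");K=c["camera_matrix"];T=np.array(c["cam_to_world"])
def ray(u,v,z):
    d=T[:3,:3]@[(u-K[0,2])/K[0,0],-(v-K[1,2])/K[1,1],-1];o=T[:3,3];return o+d*(z-o[2])/d[2]
for a,b in [(166,469),(227,471),(175,358),(233,361)]: print(ray(a/4.5+194.5,b/4.5+134.5,.044))
for a,b in [(65,522),(572,533)]: print("board front",ray(a/4.5+194.5,b/4.5+134.5,.012))
for a,b in [(151,518),(242,518),(160,320),(250,320)]: print("rail",ray(a/4.5+194.5,b/4.5+134.5,.024))
s=arm.get_state();q=s["orientation"];r=R.from_quat(np.r_[q[1:],q[0]]);print(r.as_matrix().round(4))
for tgt in ([.44,.130,.231],[.44,.130,.024]): print(r.inv().apply(np.array(tgt)-s["tcp_pos"]))
E
```

```text
[0.48893403 0.14604552 0.044     ]
[0.48830529 0.10430175 0.044     ]
[0.56544459 0.14231019 0.044     ]
[0.56407051 0.10230927 0.044     ]
board front [0.45274355 0.21885667 0.012     ]
board front [ 0.45136487 -0.1346304   0.012     ]
rail [0.45613092 0.15756608 0.024     ]
rail [0.4572447  0.09464778 0.024     ]
rail [0.59440667 0.15585119 0.024     ]
rail [0.59551964 0.09281347 0.024     ]
[[-9.530e-01  3.029e-01 -2.000e-04]
 [ 3.029e-01  9.530e-01 -1.100e-03]
 [-1.000e-04 -1.100e-03 -1.000e+00]]
[-3.79887084e-01 -4.67478862e-01  2.25606027e-04]
[-0.37985733 -0.46724413  0.20722547]
```

```bash
echo '[-0.026,-0.031,0,0,0,-0.052,-0.062,0,0,0,-0.078,-0.093,0,0,0,-0.105,-0.125,0,0,0,-0.131,-0.156,0,0,0]' > next.json && python3 -m creep next.json
echo '[-0.026,-0.031,0,0,0,-0.052,-0.062,0,0,0,-0.078,-0.093,0,0,0,-0.105,-0.125,0,0,0,-0.131,-0.156,0,0,0]' > next.json && python3 -m creep next.json
echo '[-0.026,-0.031,0,-0.06,0,-0.052,-0.062,0,-0.12,0,-0.078,-0.093,0,-0.18,0,-0.105,-0.125,0,-0.24,0,-0.131,-0.156,0,-0.3,0]' > next.json && python3 -m creep next.json
echo '[0,0,0,0,0,0,0,0,0,0]' > next.json && python3 -m creep next.json
python3 -c "
from h import *
from scipy.spatial.transform import Rotation as R
s=arm.get_state();q=s['orientation'];r=R.from_quat(np.r_[q[1:],q[0]]);print(r.as_matrix().round(4),s['tcp_pos'],s['q'])
print(r.inv().apply(np.array([.452,.126,.024])-s['tcp_pos']))"
```

```text
t: 0.65
tcp_pos: [0.2977, 0.5007, 0.2311]
orientation: [0.0, 0.153, 0.988, -0.0]
contact_force: [1.0, 0.2, -0.4]
grip_width: 0.0126
grasp_force: 0.0
t: 1.15
tcp_pos: [0.3752, 0.3125, 0.2313]
orientation: [0.0, 0.153, 0.988, -0.0]
contact_force: [-0.1, 0.2, 0.0]
grip_width: 0.0
grasp_force: 0.0
t: 1.65
tcp_pos: [0.4528, 0.1242, 0.2314]
orientation: [0.0, 0.003, 1.0, 0.0]
contact_force: [0.4, -0.0, -0.1]
grip_width: 0.0
grasp_force: 0.0
t: 1.85
tcp_pos: [0.4526, 0.1249, 0.2312]
orientation: [-0.0, 0.006, 1.0, -0.0]
contact_force: [-0.5, 0.2, 0.1]
grip_width: 0.0005
grasp_force: 0.0
[[-9.999e-01  1.110e-02 -1.000e-04]
 [ 1.110e-02  9.999e-01 -0.000e+00]
 [ 1.000e-04 -0.000e+00 -1.000e+00]] [0.45258268 0.12493764 0.23124545] [-0.37289714  0.29635545 -0.02213416  2.16660321  0.0102387   0.6788279
  1.15765581]
[0.00057257 0.00105734 0.2072455 ]
```

```bash
echo '[0,0,0.04,0,0,0,0,0.08,0,0,0,0,0.12,0,0,0,0,0.15,0,0,0,0,0.16,0,0]' > next.json && python3 -m creep next.json
echo '[0,0,0.015,0,0,0,0,0.03,0,0,0,0,0.04,0,0,0,0,0.045,0,0,0,0,0.045,0,0]' > next.json && python3 -m creep next.json
python3 - <<'E'
from h import *
c=get("side"); cv2.imwrite("pics/s1.png",cv2.resize(c["img"][110:290,190:380,::-1],None,fx=3.2,fy=3.2,interpolation=cv2.INTER_CUBIC))
E
```

```text
t: 2.35
tcp_pos: [0.4507, 0.1272, 0.0688]
orientation: [-0.002, 0.003, 1.0, -0.0]
contact_force: [-0.5, 0.3, 0.5]
grip_width: -0.0
grasp_force: 0.0
t: 2.85
tcp_pos: [0.4523, 0.1263, 0.0263]
orientation: [-0.0, 0.004, 1.0, -0.0]
contact_force: [-0.5, -0.6, 1.0]
grip_width: 0.0001
grasp_force: 0.0
```

View pics/s1.png

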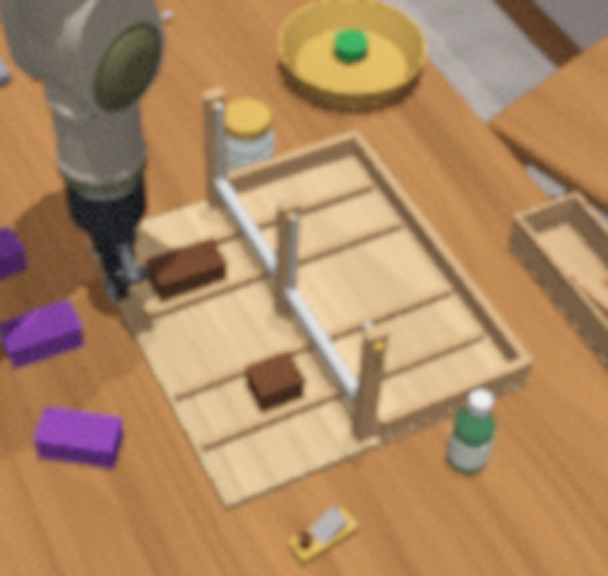

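The fingers at (125,285) stand just behind the long blank at (150,275), inside the lane. I start a slow push.

```bash
echo '[-0.005,0,0,0,0,-0.01,0,0,0,0,-0.015,0,0,0,0,-0.019,0,0,0,0,-0.022,0,0,0,0]' > next.json && python3 -m creep next.json
echo '[-0.003,0,0,0,0,-0.006,0,0,0,0,-0.01,0,0,0,0,-0.015,0,0,0,0,-0.02,0,0,0,0]' > next.json && python3 -m creep next.json
echo '[-0.005,0,0,0,0,-0.01,0,0,0,0,-0.015,0,0,0,0,-0.02,0,0,0,0,-0.025,0,0,0,0]' > next.json && python3 -m creep next.json
python3 - <<'E'
from h import *
c=get("side"); cv2.imwrite("pics/s2.png",cv2.resize(c["img"][110:290,190:380,::-1],None,fx=3.2,fy=3.2,interpolation=cv2.INTER_CUBIC))
E
```

```text
t: 3.4
tcp_pos: [0.4751, 0.1257, 0.0264]
orientation: [0.0, 0.004, 1.0, 0.0]
contact_force: [0.6, -0.2, 0.0]
grip_width: -0.0001
grasp_force: 0.0
t: 3.9
tcp_pos: [0.4949, 0.1256, 0.0263]
orientation: [0.0, 0.004, 1.0, 0.0]
contact_force: [0.2, -0.1, 0.1]
grip_width: -0.0
grasp_force: 0.3
t: 4.4
tcp_pos: [0.5198, 0.1253, 0.0263]
orientation: [-0.0, 0.004, 1.0, -0.0]
contact_force: [-0.8, -0.2, -0.9]
grip_width: 0.0001
grasp_force: 0.3
```

View pics/s2.png

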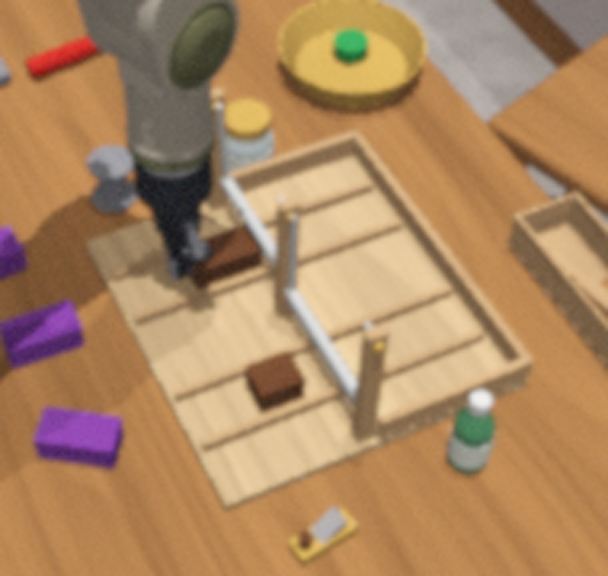

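The blank sits straight in its lane ahead of the fingers and its front is under the left flap at (250,220). I keep pushing.

```bash
for i in 1 2; do :; done
echo '[-0.005,0,0,0,0,-0.01,0,0,0,0,-0.015,0,0,0,0,-0.02,0,0,0,0,-0.025,0,0,0,0]' > next.json && python3 -m creep next.json
echo '[-0.005,0,0,0,0,-0.01,0,0,0,0,-0.015,0,0,0,0,-0.02,0,0,0,0,-0.025,0,0,0,0]' > next.json && python3 -m creep next.json
python3 - <<'E'
from h import *
c=get("side"); cv2.imwrite("pics/s3.png",cv2.resize(c["img"][110:290,190:380,::-1],None,fx=3.2,fy=3.2,interpolation=cv2.INTER_CUBIC))
E
```

```text
t: 4.95
tcp_pos: [0.5448, 0.1251, 0.0263]
orientation: [-0.0, 0.004, 1.0, -0.0]
contact_force: [-1.3, 0.1, -0.1]
grip_width: -0.0
grasp_force: 0.7
t: 5.45
tcp_pos: [0.5698, 0.1249, 0.0263]
orientation: [-0.0, 0.004, 1.0, -0.0]
contact_force: [-1.7, 0.2, 0.8]
grip_width: -0.0002
grasp_force: 0.8
```

View pics/s3.png

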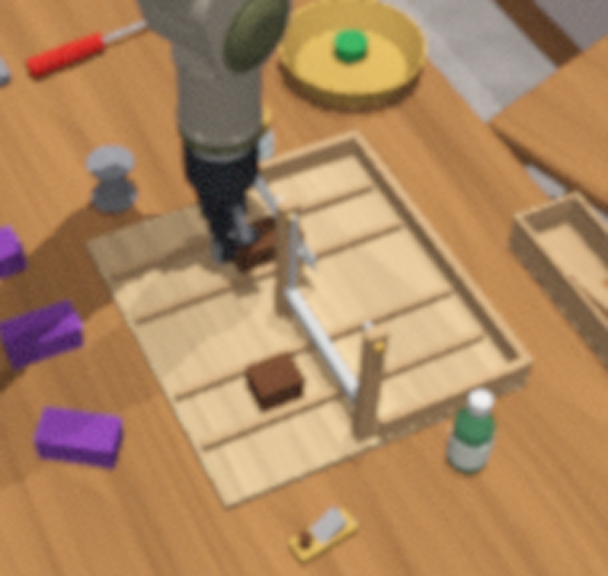

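The left flap is open, with its edge at (300,240), and it rides on the blank; forces are small. I continue through.

```bash

echo '[-0.005,0,0,0,0,-0.01,0,0,0,0,-0.015,0,0,0,0,-0.02,0,0,0,0,-0.025,0,0,0,0]' > next.json && python3 -m creep next.json
echo '[-0.005,0,0,0,0,-0.01,0,0,0,0,-0.015,0,0,0,0,-0.02,0,0,0,0,-0.025,0,0,0,0]' > next.json && python3 -m creep next.json
echo '[-0.005,0,0,0,0,-0.01,0,0,0,0,-0.015,0,0,0,0,-0.02,0,0,0,0,-0.025,0,0,0,0]' > next.json && python3 -m creep next.json
echo '[-0.004,0,0,0,0,-0.007,0,0,0,0,-0.008,0,0,0,0,-0.008,0,0,0,0]' > next.json && python3 -m creep next.json
python3 - <<'E'
from h import *
c=get("side"); a=cv2.resize(c["img"][110:290,190:380,::-1],None,fx=2.1,fy=3.2,interpolation=cv2.INTER_CUBIC)
b=get("top")["img"][135:265,195:340,::-1]; b=cv2.resize(b,(400,a.shape[0]))
cv2.imwrite("pics/s4.png",np.hstack([a,b]))
E
```

```text
t: 6.0
tcp_pos: [0.5948, 0.1247, 0.0263]
orientation: [0.0, 0.004, 1.0, -0.0]
contact_force: [-2.0, 0.6, -1.0]
grip_width: -0.0001
grasp_force: 0.7
t: 6.5
tcp_pos: [0.6198, 0.1246, 0.0263]
orientation: [0.0, 0.004, 1.0, 0.0]
contact_force: [-1.1, 1.0, 1.9]
grip_width: 0.0
grasp_force: 0.3
t: 7.0
tcp_pos: [0.6446, 0.1244, 0.0263]
orientation: [-0.0, 0.004, 1.0, -0.0]
contact_force: [-1.3, 1.0, 1.1]
grip_width: -0.0002
grasp_force: 0.8
t: 7.4
tcp_pos: [0.6512, 0.1243, 0.0265]
orientation: [-0.001, 0.004, 1.0, -0.0]
contact_force: [-7.6, -0.6, 6.8]
grip_width: -0.0001
grasp_force: 0.2
```

View pics/s4.png

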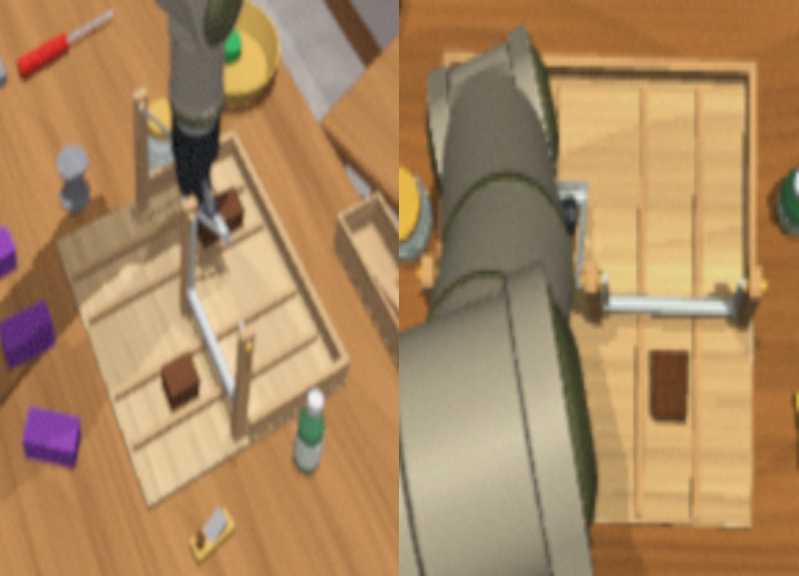

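The blank lies well behind the posts, at (220,220), and the flap leans on the fingers at (215,220). Force has risen to about 10 N, probably the flap edge against the gripper body. The rear end is ~60 mm past the plane, which is enough, so I draw straight back.

```bash

echo '[0.004,0,0,0,0,0.01,0,0,0,0,0.016,0,0,0,0,0.023,0,0,0,0,0.03,0,0,0,0]' > next.json && python3 -m creep next.json
echo '[0.008,0,0,0,0,0.016,0,0,0,0,0.024,0,0,0,0,0.032,0,0,0,0,0.04,0,0,0,0]' > next.json && python3 -m creep next.json
echo '[0.01,0,0,0,0,0.02,0,0,0,0,0.03,0,0,0,0,0.04,0,0,0,0,0.05,0,0,0,0]' > next.json && python3 -m creep next.json
echo '[0.012,0,0,0,0,0.025,0,0,0,0,0.04,0,0,0,0,0.055,0,0,0,0,0.07,0,0,0,0]' > next.json && python3 -m creep next.json
echo '[0,0,-0.03,0,0,0,0,-0.06,0,0,0,0,-0.1,0,0,0,0,-0.12,0,0,0,0,-0.12,0,0]' > next.json && python3 -m creep next.json
python3 - <<'E'
from h import *
c=get("side"); a=cv2.resize(c["img"][110:290,190:380,::-1],None,fx=2.1,fy=3.2,interpolation=cv2.INTER_CUBIC)
b=get("top")["img"][135:265,195:340,::-1]; b=cv2.resize(b,(400,a.shape[0]))
cv2.imwrite("pics/s5.png",np.hstack([a,b]))
E
```

```text
t: 8.0
tcp_pos: [0.6218, 0.1245, 0.0263]
orientation: [0.0, 0.004, 1.0, -0.0]
contact_force: [-0.5, 0.1, -0.5]
grip_width: 0.0003
grasp_force: 0.0
t: 8.5
tcp_pos: [0.5818, 0.1249, 0.0264]
orientation: [0.0, 0.004, 1.0, 0.0]
contact_force: [0.2, 0.1, -1.7]
grip_width: -0.0001
grasp_force: 0.0
t: 9.0
tcp_pos: [0.5315, 0.1252, 0.0263]
orientation: [-0.0, 0.004, 1.0, -0.0]
contact_force: [-0.4, 0.4, -1.2]
grip_width: 0.0
grasp_force: 0.0
t: 9.5
tcp_pos: [0.4612, 0.1257, 0.0264]
orientation: [0.0, 0.004, 1.0, -0.0]
contact_force: [-0.1, -0.0, -0.4]
grip_width: 0.0
grasp_force: 0.0
t: 10.0
tcp_pos: [0.463, 0.1261, 0.1489]
orientation: [0.002, 0.004, 1.0, 0.001]
contact_force: [0.1, 0.4, -0.8]
grip_width: 0.0
grasp_force: 0.0
```

View pics/s5.png

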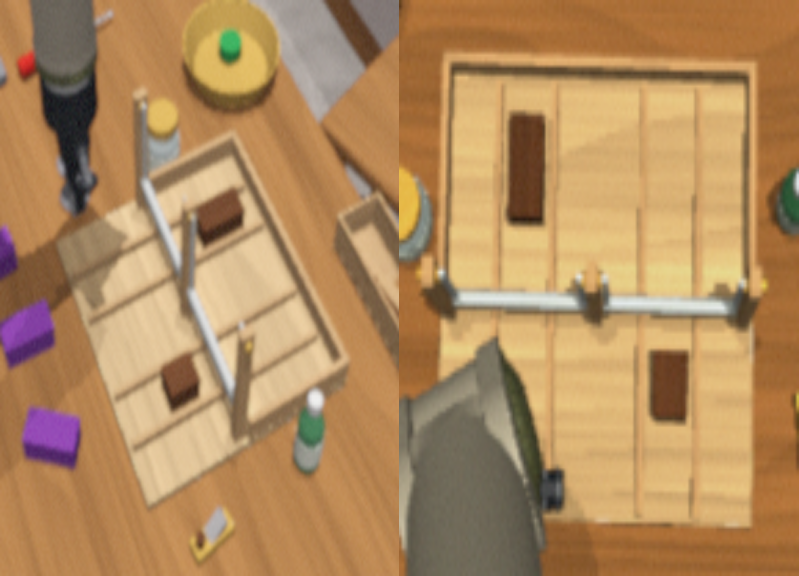

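The long blank lies flat in the left lane behind its flap (top view 525,168), both flaps hang in line and shut, and the short blank has not moved. I let things settle, then hand in.

```bash
echo '[0,0,0,0,0,0,0,0,0,0,0,0,0,0,0,0,0,0,0,0,0,0,0,0,0]' > next.json && python3 -m creep next.json; python3 -c "
from cell import arm
print(arm.sign_off())"
```

```text
t: 10.6
tcp_pos: [0.4623, 0.1257, 0.1459]
orientation: [-0.0, 0.004, 1.0, -0.0]
contact_force: [0.5, -0.1, 0.3]
grip_width: -0.0001
grasp_force: 0.0
the job is handed in; nothing more can be done
None
```

I pushed the longer blank (left lane) through its flap until it lay wholly behind it, drew the fingers out, saw both flaps shut in the last pictures, and handed the job in at about 10.6 s; the hand-in gave no verdict.

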